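# Set the marking stand's collar and stamp the tag

## Task

On the marking stand, turn the clicking knurled collar until the pointer rib on its top faces the index post; the post blocks the fingers, so let go of the collar part way, take a fresh hold to finish, and let go. Then take the hand stamp, press it squarely and not too hard on the middle of the tag on top of the stand until the sprung pad is most of the way down, lift it straight up without sliding, and stand it back upright near the middle of its parking plate. Leave the collar at its mark and the other things on the bench where they are.

Things in the scene. Friction and masses are not known exactly. Their poses are not given: they have to be found in the camera images.
- marker: Marking stand, fixed. Origin: centre of its underside, z up, x from the barrel's axis to the index post. Foot plate 140 x 140 x 10 mm; drum of 110 mm diameter up to z = 40 mm; barrel of 44 mm diameter up to 88 mm. The index post on the drum's edge is 12 mm wide, 36 to 60 mm from the axis, up to z = 81 mm: no finger on the collar can pass it.
- collar (a joint): Angle (rad) of the collar about the barrel, counter-clockwise from above; 0 or 6.283 when its rib faces the index post. Turns endlessly; starts 2.3 to 4.0, so either way may be shorter. 15 even click stops 0.419 apart, one at the mark; 0.2 to 0.4 N m per click. Knurled, 66 mm diameter, 42 to 80 mm above the bench; grip it across its diameter from above.
- collar_grip (a point): Point on the collar's axis, 68 mm above the bench: the height to grip the collar. The drum below it is at 40 mm, the tag above it at 98 mm, above the bench.
- pointer (a point): Outer end of the pointer rib's top: a rib 10 mm long, 12 mm wide, 7 mm high, radial, at the rim of the collar's top face (33 mm from the axis, 87 mm above the bench). It turns with the collar.
- index_mark (a point): Inner tip of the index post's head, 36 mm from the axis, 80 mm above the bench.
- pad_top (a point): Centre of the round aluminium tag (39 mm diameter) on top of the sprung pad, on the barrel's axis, 98 mm above the bench when up. Moves down with the pad.
- pad (a joint): How far the sprung pad is pressed down, m: 0 up, at most 0.008. It starts to move at about 3.5 N, is 5.5 mm down at about 8.5 N and fully down at about 11 N; it springs back.
- stamp: Dark steel hand stamp, loose, about 0.4 kg, standing upright: a foot of 36 mm diameter and 20 mm height, then a plain round handle of 30 mm diameter up to 125 mm. Origin: centre of the foot's flat underside, z up along the handle. Starts upright on the parking plate.
- park: Parking plate, fixed to the bench: a flat square steel plate 110 x 110 x 6 mm. Origin: centre of its underside.
- ladder_clamp: Bystander: rusty U-shaped ladder clamp with a bolt, 120 x 50 x 48 mm. Origin: centre of its underside.
- board_clip: Bystander: bright steel hooked board clip, 100 x 35 x 45 mm. Origin: centre of its underside.
- red_cap: Bystander: plastic tube cap, cup shaped, 62 mm diameter, 45 mm high. Origin: centre of its underside.
- jack_nut: Bystander: cast base jack nut with two wings, 172 mm long, 64 mm diameter, 50 mm high. Origin: centre of its underside.
There are look-alikes about, which are no part of the job. Leave any orange or turquoise look-alike of the marker alone.

How it is judged:
By the outcome, as a careful person would: the job done as asked, in the order asked, and still so for the second after the job is handed in, with the robot touching nothing.
It also fails if it takes over 67 s, if anything falls off the work surface, if the arm or the gripper's body presses on something with over 40 N, if the wrist force passes 120 N, or if a joint passes its speed limit or range.

## Robot

A 6-joint arm with a two-finger parallel gripper is mounted at the origin on the work surface. World frame = base frame: x ahead of the robot, y to its left, z up, the work surface at z = 0. Lengths are in m, angles in degrees, forces in N, time in s.
With the tool pointing down it reaches from about 0.275 to 0.775 m from the base axis. Payload 14.6 kg.
Tool frame: the origin (TCP) lies at the very end of the fingers, on their centre line; the grasp point (between the pads) lies 19 mm behind it (r.tcp_to_grasp is the distance from the TCP to the grasp point, in m); z points along the fingers, y is the line along which they close (so a half turn about z gives the same grasp; the last joint's range is limited). The gripper opens to 85 mm and grips with 20 to 120 N. Pads are 22 mm wide; open, the fingers measure 114 mm over their backs; the gripper's body (76 mm by 85 mm) begins 54 mm behind the grasp point. The pads swing forward as they close: fully open they stand 13 mm farther back than shut.
Start: joints at [-77.653, 15.075, -2.767, 72.158, 0, 81.102], TCP at [0.19, -0.489, 0.231] pointing down, gripper open.
Joint ranges: [-151.79, 151.79], [-50.71, 97.33], [-67.44, 78.34], [-121.81, 120.89], [-77.56, 73.72], [-180, 180]. Speed limits (degrees/s): [108.29, 108.29, 147.25, 159.86, 180, 180].

## Interface

Orientations are given as [roll, pitch, yaw] about the fixed x, y, z axes, in that order (R = Rz(yaw) Ry(pitch) Rx(roll)).
In Python, from bench import r, cams, job gives the robot as it stands. The module is installed in compiled form; this text tells all that it offers.
- The arm moves only by the tool send_rows, never from a script. Its argument "series" is a list of rows, each a list of 5 numbers: the opening, from -1 (shut) to 1 (fully open), then the shift along the tool's x, y, z in m, then the turn about the tool's z in rad. In form: [[fingers, x, y, z, spin], ...]. A call has 1 to 12 rows; each row shifts and turns the commanded pose from where the row before left it, along the tool's axes as they then stand; what a row does not reach is not made up. A row lasts 1/12 s, in which the tool goes at most 41.7 mm and 7.16 degrees, less where a joint would pass 70% of its speed; a pose out of reach is approached as far as the arm can. A call is refused whole if a number of a shift passes 0.0417 or a number of a turn 0.125, either way. A call with a gripper value outside its range is refused whole. The fingers move at their own pace and stop on an object; "grip_force" is the grip in N (left out, the last holds). Time passes only in rows, so rows that do not move let the fingers close. It gives the time, the measured TCP pose, the force, the opening and the grip force at its end, in the units of the state.
- r.sense(): the state, without advancing time (a new reading comes with each control period).
- cams.snapshot(name): name is "scene" or "top" or "wrist"; returns the picture (384x512x3 uint8, blue, green, red); there is no depth.
- cams.camera_model(name): a dict with "K" (3x3 intrinsics, pixels), "R" (3x3) and "t" (3): a world point X has camera coordinates R X + t; the wrist camera has in their place "hand_eye" (4x4, takes a point from camera to tool coordinates, whose origin is the TCP and whose axes are the flange's). Camera axes: x right, y down, z forward; pixel columns grow to the right and rows downward; lengths in m; the calibration is good to about 2 mm. A picture is of the moment at which its call begins: read the wrist's pose just before it. camera_model takes no time and is no camera call.
- job.hand_in(): hands the job in; it is judged then, once.
The state is a dict: "time": time; "q": joint angles; "joint_vel": joint speeds; "tau": joint torques, N m; "ee_pos": TCP position; "eef_rot": TCP orientation; "ft_force": force on the tool from outside, world axes, zero at the start; "torque": the same for the moment, N m; "finger_gap": finger opening in m; "grip_force": force on a finger pad.
Only numpy, scipy, OpenCV 4.12 (cv2) and the standard library are available. Lean on these libraries where they do the work, as an engineer would, in place of code of your own. Each camera call takes 0.05 s, during which the arm holds its last target. There are 200 camera calls.

## Working session

There is one attempt and no reset: what is moved stays moved. The work goes in short steps, Python scripts to look and compute and a tool call to move; the robot and the scene stay as the last step left them, time stands still between calls to the robot, and variables do not carry over. Pictures are saved under pics/ and viewed, at most 10 in all, crops included, and the job is handed in when it is done.

Besides the shell and the picture viewer there is one more tool, called as name([rows], argument=value, ...), one row to a line, values as JSON. send_rows: Moves the arm, as the interface text tells. Its arguments: {"type":"object","properties":{"series":{"type":"array"},"grip_force":{"type":"number"}},"required":["series"]}

```bash
mkdir -p pics; python3 - <<'E'
from bench import r,cams
import cv2,numpy as np
s=r.sense();print(s)
for n in("scene","top"):
    cv2.imwrite(f"pics/{n}0.png",cams.snapshot(n))
    m=cams.camera_model(n);print(n,m["K"],m["R"],m["t"])
print(cams.camera_model("wrist"))
a=cv2.imread("pics/scene0.png");b=cv2.imread("pics/top0.png")
cv2.imwrite("pics/top0b.png",cv2.resize(b,(800,600),interpolation=cv2.INTER_CUBIC))
E
```

```text
{'time': 0.0, 'q': array([-7.76534709e+01,  1.50980795e+01, -2.80303312e+00,  7.21588007e+01,
       -1.67418619e-03,  8.11040598e+01]), 'joint_vel': array([-0.06778831, -0.04391097, -0.00729754,  0.00858543,  0.08707471,
        0.01026567]), 'tau': array([-1.27158874e-03, -6.37626171e+01,  3.84574342e+01,  1.37436241e-02,
       -2.81775792e-04, -2.67755652e-06]), 'ee_pos': array([ 0.19016157, -0.48905653,  0.2308366 ]), 'eef_rot': array([-1.79940548e+02, -7.61098075e-03,  2.12424663e+01]), 'ft_force': array([ 0.30779808,  0.2776595 , -0.37298937]), 'torque': array([-0.04282986,  0.0267469 , -0.00635481]), 'grip_force': 0.0, 'finger_gap': 0.08541211304861565}
scene [[403.07984445   0.         248.72473213]
 [  0.         403.07984445 194.57287884]
 [  0.           0.           1.        ]] [[-0.76734575  0.64122278 -0.00372118]
 [ 0.50640251  0.60242712 -0.61695872]
 [-0.39336625 -0.47530506 -0.78698671]] [ 0.52280945 -0.18193602  1.64844239]
top [[452.84076436   0.         259.1834222 ]
 [  0.         452.84076436 189.39196509]
 [  0.           0.           1.        ]] [[-0.02783591 -0.99953789 -0.01221377]
 [-0.99852726  0.02837282 -0.04624168]
 [ 0.04656685  0.0109086  -0.99885561]] [-0.07409222  0.57861121  1.54328126]
{'K': array([[286.57696192,   0.        , 256.07032408],
       [  0.        , 286.57696192, 192.3426157 ],
       [  0.        ,   0.        ,   1.        ]]), 'hand_eye': array([[ 2.74430725e-04, -9.62926850e-01, -2.69762499e-01,
         6.86778541e-02],
       [ 9.99999806e-01,  4.15317012e-04, -4.65184118e-04,
        -3.86243202e-04],
       [ 5.59975233e-04, -2.69762319e-01,  9.62926777e-01,
        -1.42532392e-01],
       [ 0.00000000e+00,  0.00000000e+00,  0.00000000e+00,
         1.00000000e+00]])}
```

View pics/top0b.png

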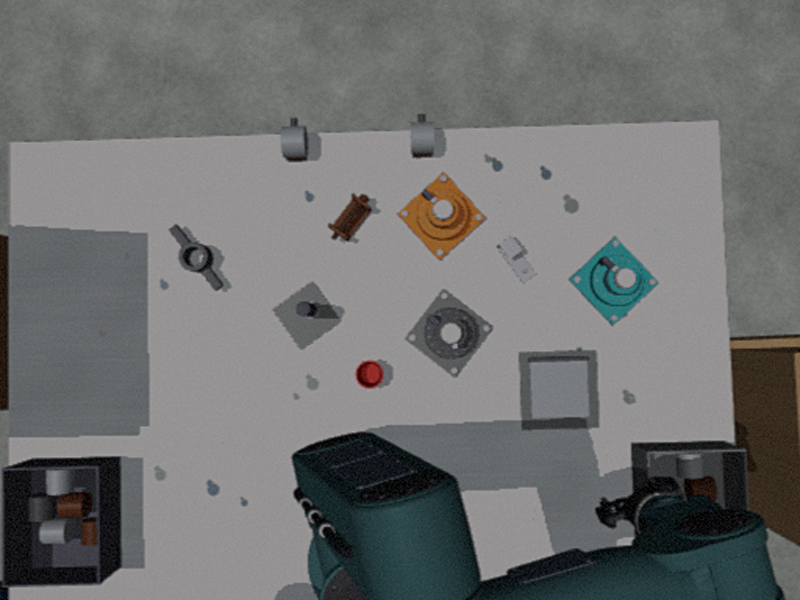

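View pics/scene0.png

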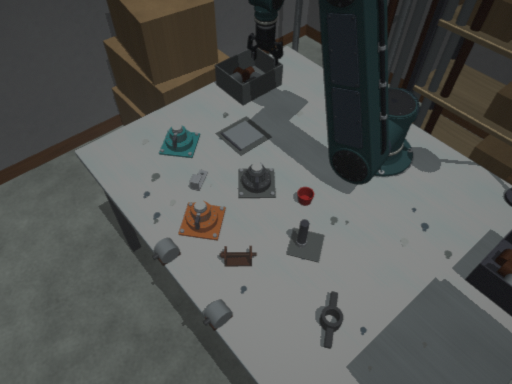

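The top picture (800x600) shows the grey marker at about (450,333) and the stamp on its plate at (307,313). The orange look-alike is at (442,214) and the turquoise one at (618,278).

```bash
cat > h.py <<'E'
from bench import r,cams
import cv2,numpy as np
from scipy.spatial.transform import Rotation as Ro
def cast(n,u,v,z,s=None):
    m=cams.camera_model(n);d=np.linalg.inv(m["K"])@[u,v,1]
    if n=="wrist":
        W=Ro.from_euler("xyz",s["eef_rot"],degrees=True).as_matrix();H=m["hand_eye"]
        o=W@H[:3,3]+s["ee_pos"];d=W@H[:3,:3]@d
    else:
        R=np.array(m["R"]);o=-R.T@m["t"];d=R.T@d
    return o+d*(z-o[2])/d[2]
def proj(X,s):
    m=cams.camera_model("wrist");W=Ro.from_euler("xyz",s["eef_rot"],degrees=True).as_matrix();H=m["hand_eye"]
    p=H[:3,:3].T@(W.T@(np.array(X)-s["ee_pos"])-H[:3,3]);p=m["K"]@p;return p[:2]/p[2]
def tool(dx,s):  # world shift -> tool axes
    W=Ro.from_euler("xyz",s["eef_rot"],degrees=True).as_matrix();return W.T@np.array(dx)
E
python3 - <<'E'
from h import *
f=.64
for n,u,v,z in(("tag",451,333,.098),("corner",444,290,.01),("corner",492,327,.01),("corner",456,376,.01),("corner",406,338,.01),("plateL",273,311,.006),("T",309,281,.006),("R",341,317,.006),("B",304,349,.006),("stamptop",305,309,.131),("redcap",370,374,.04)):
    print(n,cast("top",u*f,v*f,z).round(4))
E
```

```text
tag [ 0.4927 -0.1845  0.098 ]
corner [ 0.5871 -0.1766  0.01  ]
corner [ 0.5027 -0.2794  0.01  ]
corner [ 0.3978 -0.1971  0.01  ]
corner [ 0.4839 -0.09    0.01  ]
plateL [0.5515 0.2025 0.006 ]
T [0.6157 0.1213 0.006 ]
R [0.5341 0.0523 0.006 ]
B [0.4658 0.1356 0.006 ]
stamptop [0.55   0.1124 0.131 ]
redcap [ 0.4091 -0.0107  0.04  ]
```

send_rows([
  [1,0.0327,-0.0145,0,0],
  [1,0.0327,-0.0145,0,0],
  [1,0.0327,-0.0145,0,0],
  [1,0.0327,-0.0145,0,0],
  [1,0.0327,-0.0145,0,0],
  [1,0.0327,-0.0145,0,0],
  [1,0.0327,-0.0145,0,0],
  [1,0.0327,-0.0145,0,0],
  [1,0.0327,-0.0145,0,0],
  [1,0.0327,-0.0145,0,0],
  [1,0.0327,-0.0145,0,0],
  [1,0.0327,-0.0145,0,0],
])

```text
time: 1.1
ee_pos: [0.4938, -0.1833, 0.2311]
eef_rot: [-180.0, 0.0, 21.3]
ft_force: [0.4, -1.4, -0.5]
finger_gap: 0.0854
grip_force: 0.0
```

send_rows([
  [1,0,0,0,0],
  [1,0,0,0,0],
  [1,0,0,0,0],
])

```text
time: 1.35
ee_pos: [0.4926, -0.185, 0.231]
eef_rot: [-180.0, 0.0, 21.3]
ft_force: [0.1, -0.9, -0.0]
finger_gap: 0.0855
grip_force: 0.0
```

```bash
python3 - <<'E'
from h import *
s=r.sense();print(s["time"],s["q"],s["ee_pos"],s["eef_rot"])
a=cams.snapshot("wrist");cv2.imwrite("pics/w1.png",a)
cv2.imwrite("pics/w1b.png",cv2.resize(a,(800,600),interpolation=cv2.INTER_CUBIC))
print(proj([.4927,-.1845,.098],s))
E
```

```text
1.35 [-2.94523941e+01  1.52268588e+01 -2.59570496e+00  7.22174412e+01
 -1.43222271e-02  1.29273132e+02] [ 0.49260591 -0.18499353  0.23099836] [-1.79978097e+02  3.64112834e-02  2.12744859e+01]
[256.21879026 183.72290305]
```

View pics/w1b.png

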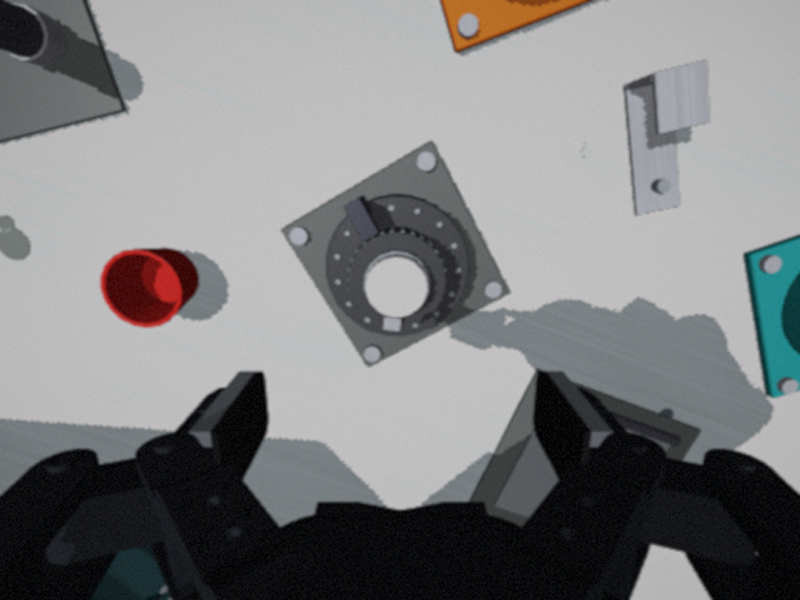

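The wrist picture shows the tag at (397,285), the dark index post at (362,215) (inner end about (377,233)), and the light pointer rib at (392,324).

```bash
python3 - <<'E'
from h import *
s=r.sense();s["ee_pos"];f=.64
a=cv2.imread("pics/w1.png");g=a.min(2)
m=(g>200).astype(np.uint8);
n,l,st,c=cv2.connectedComponentsWithStats(m)
i=l[182,254];print(st[i],c[i]);t=cast("wrist",*c[i],.098,s);print("tag",t)
p=cast("wrist",392*f,324*f,.087,s);print("rib",p)
b=[cast("wrist",u*f,v*f,.010,s) for u,v in((432,141),(510,291),(370,366),(282,230))];cc=np.mean(b,0);print("plate",cc,np.array(b))
e=[b[0]-b[3],b[1]-b[2],b[3]-b[2],b[0]-b[1]]
print([np.degrees(np.arctan2(x[1],x[0])) for x in e])
o=cast("wrist",359*f,201*f,.081,s);q=cast("wrist",377*f,233*f,.081,s)
for k in(o,q,p):
  for ctr in (t,cc):
    d=(k-ctr)[:2];print(np.hypot(*d),np.degrees(np.arctan2(d[1],d[0])))
E
```

```text
[     0      0    512    384 196608] [255.5 191.5]
tag [ 0.48475593 -0.18720796  0.098     ]
rib [ 0.46395434 -0.19001939  0.087     ]
plate [ 0.49202549 -0.18349465  0.01      ] [[ 0.58840611 -0.17371906  0.01      ]
 [ 0.50222565 -0.27979801  0.01      ]
 [ 0.39576101 -0.19390658  0.01      ]
 [ 0.48170919 -0.08655497  0.01      ]]
[np.float64(-39.24647149289359), np.float64(-38.89520661429194), np.float64(51.31843216408057), np.float64(50.908966599898555)]
0.06565823505564766 44.2855463527515
0.05791191027722513 46.67813729049821
0.042581258763697394 41.131060464947154
0.03472000885567494 44.40838957763608
0.020990720476632335 -172.30284525904435
0.028819466405107477 -166.914756081967
```

send_rows([
  [1,0,0,0.008,-0.1147],
  [1,0,0,0.008,-0.1147],
  [1,0,0,0.008,-0.1147],
  [1,0,0,0.008,-0.1147],
  [1,0,0,0.008,-0.1147],
  [1,0,0,0.008,-0.1147],
  [1,0,0,0.008,-0.1147],
  [1,0,0,0.008,-0.1147],
  [1,0,0,0.008,-0.1147],
  [1,0,0,0.008,-0.1147],
  [1,0,0,0,0],
  [1,0,0,0,0],
], grip_force=80)

```text
time: 2.4
ee_pos: [0.4922, -0.1857, 0.1513]
eef_rot: [-180.0, -0.0, 86.7]
ft_force: [-0.5, 0.3, -0.5]
finger_gap: 0.0853
grip_force: 0.0
```

```bash
cat > tag.py <<'E'
from h import *
def tag(fn,c0=(.4927,-.1835,.098)):
    s=r.sense();a=cams.snapshot("wrist");cv2.imwrite(f"pics/{fn}.png",a)
    cv2.imwrite(f"pics/{fn}b.png",cv2.resize(a,(800,600),interpolation=cv2.INTER_CUBIC))
    p=proj(c0,s);g=a.min(2);th=cv2.threshold(g,0,255,cv2.THRESH_OTSU)[0]
    # radial edge: largest brightness drop along rays from the predicted centre
    e=proj(np.array(c0)+[.0195,0,0],s);R=np.hypot(*(e-p));pts=[]
    for t in np.linspace(0,2*np.pi,72,endpoint=False):
        rr=np.arange(.7*R,1.35*R,.5);x=p[0]+rr*np.cos(t);y=p[1]+rr*np.sin(t)
        v=cv2.remap(cv2.GaussianBlur(g,(3,3),0).astype(np.float32),x[None].astype(np.float32),y[None].astype(np.float32),1)[0]
        d=v[:-3]-v[3:];k=d.argmax()
        if d[k]>25: pts.append((x[k+1],y[k+1]))
    el=cv2.fitEllipse(np.array(pts,np.float32))
    print(s["time"],s["ee_pos"],s["eef_rot"],"tag",cast("wrist",*el[0],c0[2],s),"px",el,"R",R,len(pts))
E
python3 - <<'E'
from tag import *
tag("w2")
E
```

```text
2.4 [ 0.49217463 -0.18568608  0.15133227] [-1.79968498e+02 -1.21890792e-02  8.66665361e+01] tag [ 0.49170542 -0.18116427  0.098     ] px ((254.8666534423828, 205.16702270507812), (51.0914421081543, 55.697410583496094), 90.76480865478516) R 27.094289304979345 72
```

View pics/w2b.png

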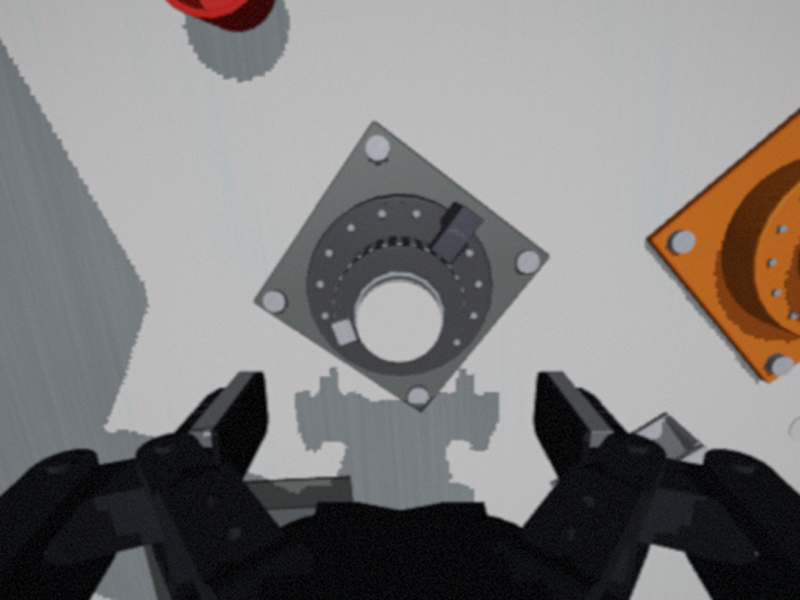

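The tag is at (398,318), the rib at (344,331) and the post at (457,232). The fingers clear both.

```bash
python3 - <<'E'
from h import *
s=r.sense();f=.64
print(r.tcp_to_grasp)
b=[cast("wrist",u*f,v*f,.010,s) for u,v in((375,122),(549,256),(421,411),(254,301))];cc=np.mean(b,0);print(cc)
e=[b[0]-b[3],b[1]-b[2],b[3]-b[2],b[0]-b[1]]
print([np.degrees(np.arctan2(x[1],x[0])) for x in e])
c=np.array([.492,-.183])
for u,v,z in((344,331,.087),(462,208,.081),(452,254,.081)):
    d=cast("wrist",u*f,v*f,z,s)[:2]-c;print(np.hypot(*d),np.degrees(np.arctan2(d[1],d[0])))
print(tool([c[0]-s["ee_pos"][0],c[1]-s["ee_pos"][1],.050-s["ee_pos"][2]],s))
E
```

```text
0.0187
[ 0.49259821 -0.18176028  0.01      ]
[np.float64(50.21285876312632), np.float64(50.621065007617645), np.float64(140.63265111404033), np.float64(140.63451701264245)]
0.027617301865747856 -168.15630784516418
0.059464984790735045 56.65555439195815
0.03938393898802357 45.84379439511602
[ 0.00262    -0.00067303  0.10165372]
```

send_rows([
  [1,0.0029,0,0.025,0],
  [1,0,0,0.025,0],
  [1,0,0,0.025,0],
  [1,0,0,0.027,0],
  [1,0,0,0,0],
  [-1,0,0,0,0],
  [-1,0,0,0,0],
  [-1,0,0,0,0],
  [-1,0,0,0,0],
  [-1,0,0,0,0],
  [-1,0,0,0,0],
  [-1,0,0,0,0],
], grip_force=80)

```text
time: 3.45
ee_pos: [0.4916, -0.1825, 0.0514]
eef_rot: [-179.9, 0.1, 86.9]
ft_force: [-15.2, -0.2, 13.9]
finger_gap: 0.0641
grip_force: 85.3
```

send_rows([
  [-1,0,-0.001,0,0.1143],
  [-1,0,0,0,0.1143],
  [-1,0,0,0,0.1143],
  [-1,0,0,0,0.1143],
  [-1,0,0,0,0.1143],
  [-1,0,0,0,0.1143],
  [-1,0,0,0,0.1143],
  [-1,0,0,0,0.1143],
  [-1,0,0,0,0.1143],
  [-1,0,0,0,0.1143],
  [-1,0,0,0,0.1143],
  [-1,0,0,0,0],
])

```text
time: 4.45
ee_pos: [0.4916, -0.1824, 0.0515]
eef_rot: [179.9, 0.0, 14.4]
ft_force: [-9.7, -0.8, 10.1]
finger_gap: 0.0643
grip_force: 89.4
```

send_rows([
  [-1,0,0,0,0],
  [1,0,0,0,0],
  [1,0,0,0,0],
  [1,0,0,0,0],
  [1,0,0,0,0],
  [1,0,0,0,0],
  [1,0,0,0,0],
])

```text
time: 5.03
ee_pos: [0.4923, -0.1821, 0.0495]
eef_rot: [180.0, -0.0, 14.9]
ft_force: [-0.2, -0.2, -0.8]
finger_gap: 0.0851
grip_force: 0.0
```

send_rows([
  [1,0,0,0,-0.1143],
  [1,0,0,0,-0.1143],
  [1,0,0,0,-0.1143],
  [1,0,0,0,-0.1143],
  [1,0,0,0,-0.1143],
  [1,0,0,0,-0.1143],
  [1,0,0,0,-0.1143],
  [1,0,0,0,-0.1143],
  [1,0,0,0,-0.1143],
  [1,0,0,0,-0.1143],
  [1,0,0,0,-0.1143],
  [1,0,0,0,0],
])

```text
time: 6.03
ee_pos: [0.4921, -0.182, 0.0493]
eef_rot: [180.0, -0.0, 87.3]
ft_force: [-0.3, -0.5, 0.4]
finger_gap: 0.0853
grip_force: 0.0
```

```bash
python3 - <<'E'
from tag import *
tag("w3")
E
```

```text
6.0333 [ 0.49212038 -0.18201188  0.04930281] [ 1.79999882e+02 -5.05885883e-04  8.72748559e+01] tag [ 0.49169771 -0.1787356   0.098     ] px ((253.89944458007812, 292.7449951171875), (77.57257843017578, 109.2474365234375), 93.92926788330078) R 51.25658750973649 49
```

View pics/w3b.png

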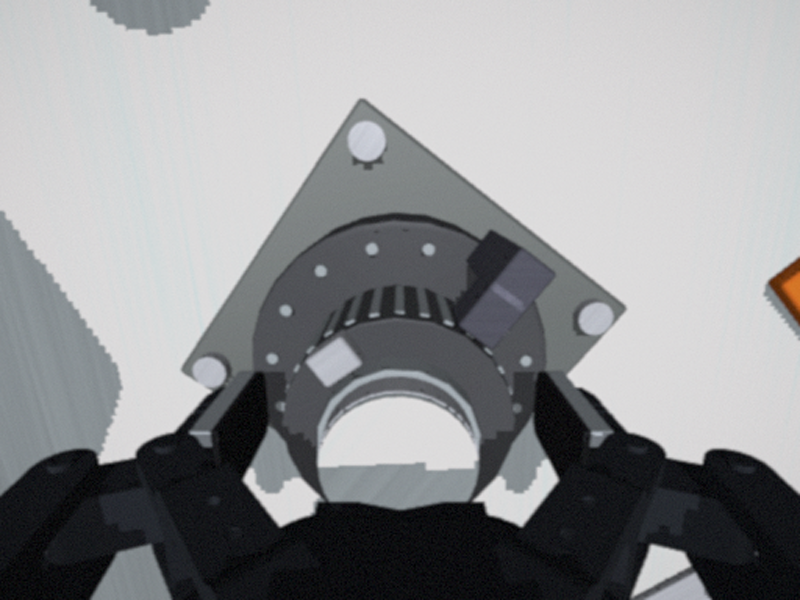

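The rib has moved to (333,362) and the post is at (507,293). Next I get the remaining angle.

```bash
python3 - <<'E'
from h import *
s=r.sense();f=.64
for c in(np.array([.4922,-.1825]),np.array([.4922,-.181])):
  for u,v,z in((333,362,.087),(319,348,.087),(481,322,.081)):
    d=cast("wrist",u*f,v*f,z,s)[:2]-c;print(np.hypot(*d),np.degrees(np.arctan2(d[1],d[0])))
E
```

```text
0.029147871891955956 122.15609259321225
0.03418008263984986 123.08143029945137
0.03875663980307761 53.73238694904602
0.027889398688658754 123.79642365257835
0.03293341798215382 124.50598644938133
0.0375577291475685 52.37859489444664
```

Exactly three clicks (72°) remain, so I regrip and finish.

send_rows([
  [-1,0,-0.0005,0,0],
  [-1,0,0,0,0],
  [-1,0,0,0,0],
  [-1,0,0,0,0],
  [-1,0,0,0,0],
  [-1,0,0,0,0],
  [-1,0,0,0,0],
], grip_force=80)

```text
time: 6.67
ee_pos: [0.4915, -0.182, 0.0499]
eef_rot: [180.0, 0.0, 86.8]
ft_force: [-3.7, 3.0, 12.5]
finger_gap: 0.0647
grip_force: 85.0
```

send_rows([
  [-1,0,0,0,0.1143],
  [-1,0,0,0,0.1143],
  [-1,0,0,0,0.1143],
  [-1,0,0,0,0.1143],
  [-1,0,0,0,0.1143],
  [-1,0,0,0,0.1143],
  [-1,0,0,0,0.1143],
  [-1,0,0,0,0.1143],
  [-1,0,0,0,0.1143],
  [-1,0,0,0,0.1143],
  [-1,0,0,0,0.1143],
  [-1,0,0,0,0],
])

```text
time: 7.67
ee_pos: [0.492, -0.1823, 0.05]
eef_rot: [179.9, -0.0, 14.3]
ft_force: [-0.6, 0.8, 10.2]
finger_gap: 0.0639
grip_force: 89.2
```

send_rows([
  [-1,0,0,0,0],
  [1,0,0,0,0],
  [1,0,0,0,0],
  [1,0,0,0,0],
  [1,0,0,0,0],
  [1,0,0,0,0],
  [1,0,0,-0.03,0],
  [1,0,0,-0.03,0],
  [1,0,0,-0.03,0],
  [1,0,0,0,0],
  [1,0,0,0,0],
])

```text
time: 8.58
ee_pos: [0.4923, -0.1824, 0.1406]
eef_rot: [179.9, -0.1, 14.9]
ft_force: [0.1, -0.3, -0.6]
finger_gap: 0.0854
grip_force: 0.0
```

```bash
python3 - <<'E'
from tag import *
tag("w4")
E
```

```text
8.5833 [ 0.49233556 -0.18236948  0.14056407] [ 1.79887174e+02 -1.18025333e-01  1.49176834e+01] tag [ 0.49239942 -0.18131551  0.098     ] px ((255.2334747314453, 215.52159118652344), (53.6181640625, 58.43019485473633), 102.88892364501953) R 27.578735350006838 71
```

View pics/w4b.png

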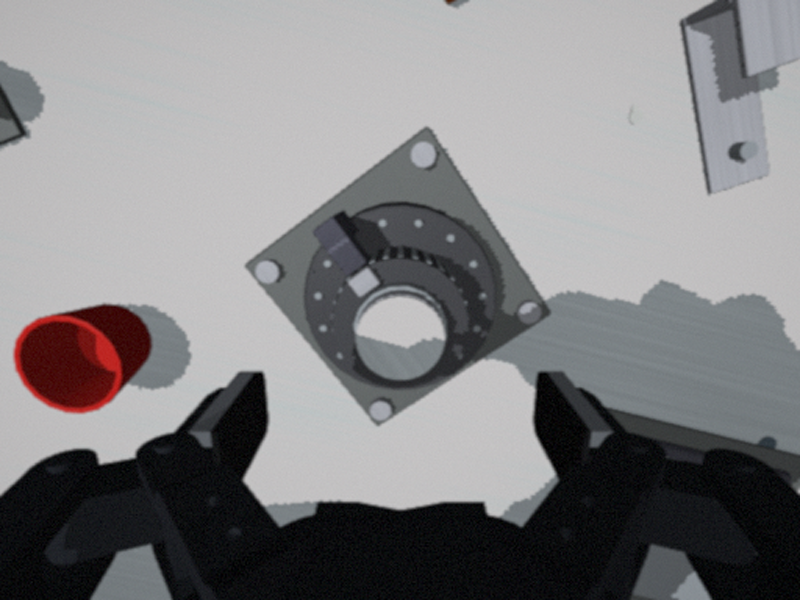

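The rib at (364,281) now faces the post tip, so the collar is done. Next is the stamp.

send_rows([
  [1,0,0,-0.013,-0.1122],
  [1,0,0,-0.013,-0.1122],
  [1,0,0,-0.013,-0.1122],
  [1,0,0,-0.013,-0.1122],
  [1,0,0,-0.013,-0.1122],
  [1,0,0,-0.013,-0.1122],
  [1,0,0,-0.013,-0.1122],
  [1,0,0,0,0],
])

```text
time: 9.3
ee_pos: [0.4919, -0.1822, 0.2309]
eef_rot: [180.0, -0.0, 60.2]
ft_force: [0.6, 1.0, 0.1]
finger_gap: 0.0852
grip_force: 0.0
```

send_rows([
  [1,0.02835,-0.0097,0,0],
  [1,0.02835,-0.0097,0,0],
  [1,0.02835,-0.0097,0,0],
  [1,0.02835,-0.0097,0,0],
  [1,0.02835,-0.0097,0,0],
  [1,0.02835,-0.0097,0,0],
  [1,0.02835,-0.0097,0,0],
  [1,0.02835,-0.0097,0,0],
  [1,0.02835,-0.0097,0,0],
  [1,0.02835,-0.0097,0,0],
  [1,0,0,0,0],
  [1,0,0,0,0],
])

```text
time: 10.3
ee_pos: [0.5493, 0.1131, 0.2285]
eef_rot: [-179.9, 0.1, 59.9]
ft_force: [-0.7, -0.2, 0.0]
finger_gap: 0.0858
grip_force: 0.0
```

```bash
python3 - <<'E'
from h import *
s=r.sense();print(s["time"],s["ee_pos"],s["eef_rot"],s["q"])
a=cams.snapshot("wrist");cv2.imwrite("pics/w5b.png",cv2.resize(a,(800,600),interpolation=cv2.INTER_CUBIC))
E
```

```text
10.3 [0.54926473 0.11308115 0.22846699] [-1.79885016e+02  7.93044701e-02  5.98887520e+01] [ 3.30929339e+00  1.87706587e+01  2.19012992e+00  7.35591222e+01
 -2.86037796e-03  1.23420624e+02]
```

View pics/w5b.png

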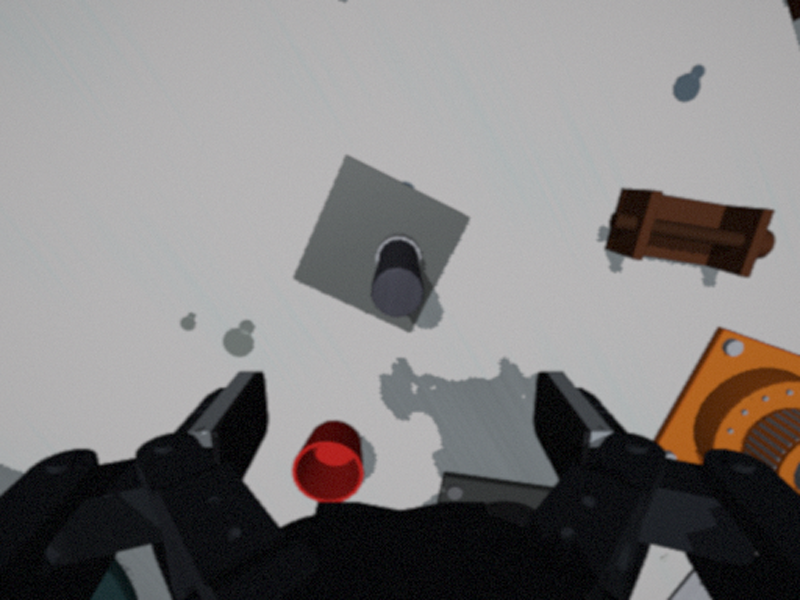

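The stamp's top is at (398,292). The plate corners are at (346,155), (469,217), (412,331) and (293,278).

```bash
python3 - <<'E'
from h import *
s=r.sense();f=.64
t=cast("wrist",398*f,292*f,.131,s)
b=[cast("wrist",u*f,v*f,.006,s) for u,v in((346,155),(469,217),(412,331),(293,278))]
print("stamp",t,"plate",np.mean(b,0),np.array(b))
print("redcap",cast("wrist",330*f,470*f,.045,s))
print(tool([t[0]-s["ee_pos"][0],t[1]-s["ee_pos"][1],.082-s["ee_pos"][2]],s))
E
```

```text
stamp [0.55113947 0.11836572 0.131     ] plate [0.54005935 0.13035172 0.006     ] [[0.55436215 0.20589748 0.006     ]
 [0.61480345 0.11588662 0.006     ]
 [0.52693994 0.05450423 0.006     ]
 [0.46413186 0.14511854 0.006     ]]
redcap [ 0.4110866  -0.00647779  0.045     ]
[ 0.00658421 -0.0012512   0.14679366]
```

send_rows([
  [1,0.0055,-0.001,0.017,0],
  [1,0,0,0.017,0],
  [1,0,0,0.017,0],
  [1,0,0,0.017,0],
  [1,0,0,0,0],
  [1,0,0,0,0],
])

```text
time: 10.85
ee_pos: [0.5509, 0.1162, 0.1617]
eef_rot: [-179.9, 0.1, 59.8]
ft_force: [0.4, -0.4, 0.4]
finger_gap: 0.0853
grip_force: 0.0
```

```bash
python3 - <<'E'
from h import *
s=r.sense();print(s["time"],s["ee_pos"],s["eef_rot"])
a=cams.snapshot("wrist");g=cv2.GaussianBlur(a,(5,5),0)
cv2.imwrite("pics/w6b.png",cv2.resize(a,(800,600),interpolation=cv2.INTER_CUBIC))
print("pred",proj([.5511,.1184,.131],s))
E
```

```text
10.85 [0.55093251 0.11619805 0.16174142] [-1.79910069e+02  6.96534377e-02  5.97931070e+01]
pred [254.82348788 219.7107336 ]
```

View pics/w6b.png

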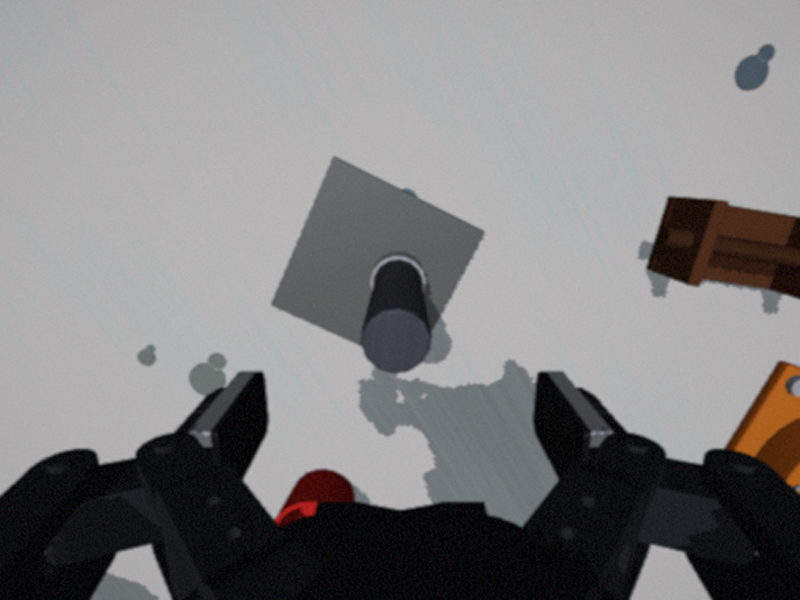

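The stamp's top is at (397,341), about 2.5 mm ahead along tool x. I descend and grip.

send_rows([
  [1,0.0025,-0.0005,0.02,0],
  [1,0,0,0.02,0],
  [1,0,0,0.02,0],
  [1,0,0,0.02,0],
  [1,0,0,0,0],
  [-1,0,0,0,0],
  [-1,0,0,0,0],
  [-1,0,0,0,0],
  [-1,0,0,0,0],
  [-1,0,0,0,0],
  [-1,0,0,0,0],
  [-1,0,0,0,0],
], grip_force=60)

```text
time: 11.9
ee_pos: [0.5526, 0.1199, 0.0834]
eef_rot: [180.0, -0.1, 59.9]
ft_force: [-3.7, 1.7, 9.8]
finger_gap: 0.0285
grip_force: 58.2
```

send_rows([
  [-1,0,0,0,0],
  [-1,0,0,0,0],
  [-1,0,0,0,0],
  [-1,0,0,0,0],
])

```text
time: 12.23
ee_pos: [0.5526, 0.1199, 0.0834]
eef_rot: [180.0, -0.1, 59.9]
ft_force: [-4.1, 1.9, 9.5]
finger_gap: 0.0286
grip_force: 58.2
```

send_rows([
  [-1,0,0,-0.015,0],
  [-1,0,0,-0.03,0],
  [-1,0,0,-0.035,0],
  [-1,0,0,-0.035,0],
  [-1,0,0,-0.02,0],
  [-1,0,0,0,0],
])

```text
time: 12.73
ee_pos: [0.554, 0.1198, 0.2218]
eef_rot: [179.7, -0.2, 59.9]
ft_force: [0.9, 0.4, -3.6]
finger_gap: 0.0289
grip_force: 60.1
```

send_rows([
  [-1,-0.0242,0.0082,0,0],
  [-1,-0.0242,0.0082,0,0],
  [-1,-0.0242,0.0082,0,0],
  [-1,-0.0242,0.0082,0,0],
  [-1,-0.0242,0.0082,0,0],
  [-1,-0.0242,0.0082,0,0],
  [-1,-0.0242,0.0082,0,0],
  [-1,-0.0242,0.0082,0,0],
  [-1,-0.0242,0.0082,0,0],
  [-1,-0.0242,0.0082,0,0],
  [-1,-0.0242,0.0082,0,0],
  [-1,-0.0242,0.0082,0,0],
])

```text
time: 13.73
ee_pos: [0.4912, -0.1819, 0.2163]
eef_rot: [-179.9, 0.0, 59.9]
ft_force: [-0.1, -0.4, -2.6]
finger_gap: 0.0286
grip_force: 59.6
```

send_rows([
  [-1,0,0,0,0],
  [-1,0,0,0,0],
  [-1,0,0,0.02,0],
  [-1,0,0,0,0],
  [-1,0,0,0,0],
  [-1,0,0,0,0],
])

```text
time: 14.23
ee_pos: [0.4921, -0.1803, 0.1976]
eef_rot: [-180.0, -0.0, 60.0]
ft_force: [0.3, -0.3, -2.3]
finger_gap: 0.0288
grip_force: 59.8
```

```bash
python3 - <<'E'
from h import *
s=r.sense();print(s["time"],s["ee_pos"],s["eef_rot"],s["ft_force"])
a=cams.snapshot("wrist");b=a[120:384,112:400]
cv2.imwrite("pics/w7b.png",cv2.resize(b,None,fx=2.25,fy=2.25,interpolation=cv2.INTER_CUBIC))
E
```

```text
14.2333 [ 0.49211994 -0.18031338  0.19763767] [-1.79985925e+02 -3.72178984e-03  5.99748906e+01] [ 0.28184184 -0.27001225 -2.33503626]
```

View pics/w7b.png

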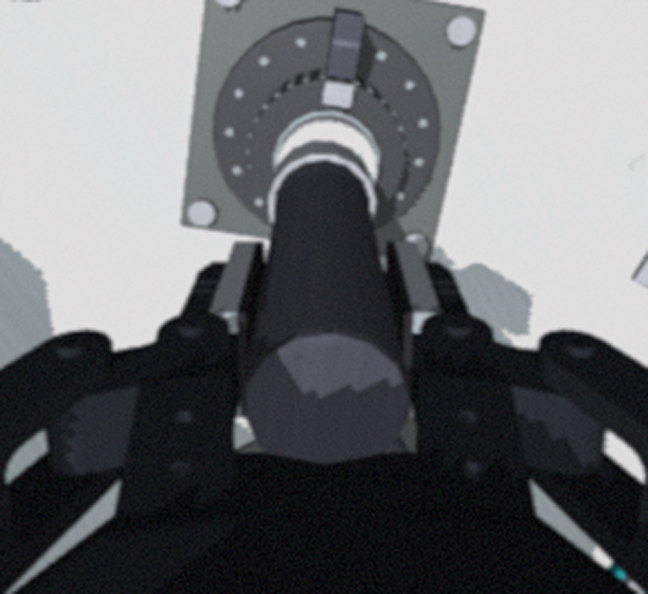

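```bash
python3 - <<'E'
from h import *
s=r.sense();W=Ro.from_euler("xyz",s["eef_rot"],degrees=True).as_matrix()
for n,u,v,z in(("tag far",326,112,.098),("tag far inner",326,120,.098),("foot far",323,154,.1402),("foot L",268,205,.1402),("foot R",378,205,.1402),("tag L",274,160,.098),("tag R",379,160,.098)):
    X=cast("wrist",u/2.25+112,v/2.25+120,z,s);print(n,X.round(4),(W.T@(X-s["ee_pos"]))[:2].round(4))
E
```

```text
tag far [ 0.5034 -0.1625  0.098 ] [0.0212 0.0005]
tag far inner [ 0.5018 -0.1652  0.098 ] [0.018  0.0005]
foot far [ 0.4998 -0.1667  0.1402] [ 0.0158 -0.0005]
foot L [ 0.4754 -0.1726  0.1402] [-0.0016 -0.0186]
foot R [ 0.5067 -0.1907  0.1402] [-0.0016  0.0176]
tag L [ 0.4763 -0.1688  0.098 ] [ 0.0021 -0.0197]
tag R [ 0.5118 -0.1893  0.098 ] [0.0022 0.0212]
```

send_rows([
  [-1,0.0005,0.001,0.008,0],
  [-1,0,0,0.006,0],
  [-1,0,0,0.004,0],
  [-1,0,0,0.002,0],
  [-1,0,0,0,0],
  [-1,0,0,0,0],
])

```text
time: 14.78
ee_pos: [0.4931, -0.181, 0.1772]
eef_rot: [-180.0, 0.0, 59.9]
ft_force: [-0.5, 0.4, -4.1]
finger_gap: 0.0289
grip_force: 60.0
```

send_rows([
  [-1,0,0,0.001,0],
  [-1,0,0,0.001,0],
  [-1,0,0,0.001,0],
  [-1,0,0,0,0],
  [-1,0,0,0,0],
])

```text
time: 15.2
ee_pos: [0.4933, -0.1811, 0.1745]
eef_rot: [180.0, 0.0, 59.9]
ft_force: [-0.1, 0.9, 1.5]
finger_gap: 0.0288
grip_force: 60.4
```

send_rows([
  [-1,0,0,0.001,0],
  [-1,0,0,0.001,0],
  [-1,0,0,0.001,0],
  [-1,0,0,0.001,0],
  [-1,0,0,0,0],
  [-1,0,0,0,0],
  [-1,0,0,0,0],
])

```text
time: 15.78
ee_pos: [0.4933, -0.1811, 0.1704]
eef_rot: [180.0, -0.0, 59.9]
ft_force: [0.3, 0.2, 5.1]
finger_gap: 0.0288
grip_force: 60.8
```

send_rows([
  [-1,0,0,0.0007,0],
  [-1,0,0,0,0],
  [-1,0,0,0,0],
  [-1,0,0,0,0],
])

```text
time: 16.12
ee_pos: [0.4933, -0.1811, 0.1697]
eef_rot: [180.0, 0.0, 59.9]
ft_force: [-0.5, 0.4, 5.6]
finger_gap: 0.0285
grip_force: 61.0
```

send_rows([
  [-1,0,0,-0.002,0],
  [-1,0,0,-0.003,0],
  [-1,0,0,-0.004,0],
  [-1,0,0,-0.006,0],
  [-1,0,0,-0.01,0],
  [-1,0,0,-0.015,0],
  [-1,0,0,-0.01,0],
  [-1,0,0,0,0],
  [-1,0,0,0,0],
])

```text
time: 16.87
ee_pos: [0.4932, -0.1811, 0.2196]
eef_rot: [180.0, -0.0, 59.9]
ft_force: [-0.1, 0.1, -3.6]
finger_gap: 0.0287
grip_force: 60.2
```

send_rows([
  [-1,0.02454,-0.00953,0,0],
  [-1,0.02454,-0.00953,0,0],
  [-1,0.02454,-0.00953,0,0],
  [-1,0.02454,-0.00953,0,0],
  [-1,0.02454,-0.00953,0,0],
  [-1,0.02454,-0.00953,0,0],
  [-1,0.02454,-0.00953,0,0],
  [-1,0.02454,-0.00953,0,0],
  [-1,0.02454,-0.00953,0,0],
  [-1,0.02454,-0.00953,0,0],
  [-1,0.02454,-0.00953,0,0],
  [-1,0.02454,-0.00953,0,0],
])

```text
time: 17.87
ee_pos: [0.5413, 0.1324, 0.2186]
eef_rot: [-179.9, 0.1, 59.9]
ft_force: [0.4, -0.2, -3.1]
finger_gap: 0.0287
grip_force: 60.2
```

send_rows([
  [-1,0,0,0,0],
  [-1,0,0,0,0],
  [-1,0,0,0.03,0],
  [-1,0,0,0.035,0],
  [-1,0,0,0.035,0],
  [-1,0,0,0.02,0],
  [-1,0,0,0.008,0],
  [-1,0,0,0,0],
  [-1,0,0,0,0],
])

```text
time: 18.62
ee_pos: [0.5421, 0.1307, 0.0923]
eef_rot: [180.0, -0.0, 59.9]
ft_force: [0.3, 0.2, -3.0]
finger_gap: 0.0286
grip_force: 60.2
```

send_rows([
  [-1,0,0,0.004,0],
  [-1,0,0,0.003,0],
  [-1,0,0,0.001,0],
  [-1,0,0,0.001,0],
  [-1,0,0,0,0],
  [-1,0,0,0,0],
])

```text
time: 19.12
ee_pos: [0.5421, 0.1312, 0.0834]
eef_rot: [179.9, -0.0, 59.9]
ft_force: [-2.1, 0.4, 4.8]
finger_gap: 0.0287
grip_force: 61.3
```

Contact. I open the fingers and rise straight up.

send_rows([
  [0,0,0,0,0],
  [0,0,0,0,0],
  [0.5,0,0,0,0],
  [1,0,0,0,0],
  [1,0,0,0,0],
  [1,0,0,0,0],
  [1,0,0,0,0],
  [1,0,0,-0.02,0],
  [1,0,0,-0.035,0],
  [1,0,0,-0.035,0],
  [1,0,0,-0.035,0],
  [1,0,0,-0.02,0],
], grip_force=60)

```text
time: 20.12
ee_pos: [0.5423, 0.1312, 0.2313]
eef_rot: [179.8, -0.1, 59.9]
ft_force: [0.3, -0.1, 0.7]
finger_gap: 0.0855
grip_force: 0.0
```

send_rows([
  [1,0,0,0,0],
  [1,0,0,0,0],
  [1,0,0,0,0],
])

```text
time: 20.37
ee_pos: [0.5415, 0.131, 0.2268]
eef_rot: [-180.0, 0.0, 59.9]
ft_force: [0.2, 0.3, -0.6]
finger_gap: 0.0857
grip_force: 0.0
```

```bash
python3 - <<'E'
from h import *
s=r.sense();print(s["time"],s["ee_pos"])
a=cams.snapshot("wrist");b=cams.snapshot("top")[150:300,130:360]
a=cv2.resize(a,(560,420));b=cv2.resize(b,None,fx=1.04,fy=1.04)
c=np.zeros((600,560,3),np.uint8);c[:420]=a;c[420:420+b.shape[0],:b.shape[1]]=b
cv2.imwrite("pics/w8b.png",c)
E
```

```text
20.3667 [0.54146082 0.13104132 0.22676046]
```

View pics/w8b.png

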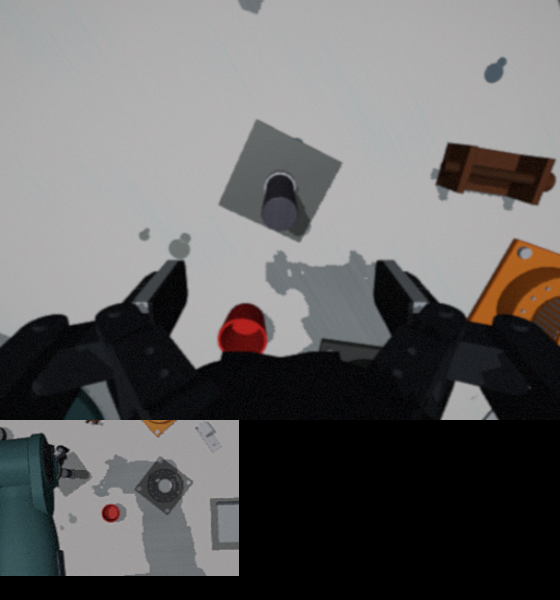

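The stamp stands upright with its foot at about (280,184), near the plate's centre at (280,180). The collar was at its mark and untouched since. I hand in.

```bash
python3 -c "
from bench import job
print(job.hand_in())"
```

```text
the job is handed in; nothing more can be done
None
```

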